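# Weigh a canister on a sprung hook scale

## Task

Weigh the taller of the two steel canisters: hang it by its loop on the hook scale and lower it until the spring carries all of its weight, so that the hook does not jump when you let go, then leave it hanging free until it has been quite still for a second or two. Then lift it off slowly, at 3 or 4 centimetres a second, so that the hook is not yanked and does not snap back, and set it down gently, upright and with its foot fully on the wooden serving board. Leave everything else where it is.

Things in the scene. Friction and masses are not known exactly. Their poses are not given: they have to be found in the camera images.
- can_tall: the taller canister, to be weighed: plain steel, body 60 mm diameter (63 at the lid rim) and 62 mm high; above its lid a steel loop, then a flat black grip tab; 169 mm high in all. Mass unknown, 0.25 to 0.75 kg. Origin: centre of the underside, z up. One looks through the loop along x; the tab's flat faces look along y
- loop_top (a point): on the tall canister, 113 mm above its underside: middle of the underside of the loop's upper bar, which is to rest on the hook. The loop lies in the canister's y-z plane: round bar 8 mm thick, opening 28 mm wide (y) and 36 mm high (77 to 113 mm above the underside), with cut corners
- tab (a point): centre of the tall canister's grip tab, 144 mm above its underside; the tab is 12 mm thick (y), 28 mm wide (x), 50 mm high. Grasp it across y with the TCP about 4 mm above this point, so that the fingertips stay above the loop
- can_squat: the shorter canister, a bystander: same loop and tab, but the body is only 36 mm high (143 mm in all). Origin: centre of the underside
- scale: the hook scale, fixed to the table: base plate 210 x 120 x 12 mm, grey column 46 x 60 mm, 280 mm high, centred 66 mm behind the origin (+x). Origin: centre of the base's underside; its hook arm points along the scale's -x, level, towards the robot side, nothing above it
- hook_seat (a point): top of the bar at the hook's lowest point, where the loop is to rest: 60 mm in front (-x) of the scale's origin, 229 mm above the table when unloaded, moves with the hook. Round bar 8 mm thick along the scale's x: upturned tip ends 83 mm in front of the origin, its top 14 mm above the seat; seat flat 16 mm long; behind it the bar rises 12 mm and runs level to the column
- hook (a joint): downward travel of the sprung hook in m: 0 unloaded (held up at its stop), 0.09 at the lower stop. It starts to move at a load of about 0.5 N and then gives 1 m per 90 N (about 11 mm per newton), lightly damped. The canister's weight brings it to 0.022 to 0.076 m; a canister in the hand should not drive it faster than about 40 mm/s
- board: wooden serving board, fixed, 85 mm wide (its x) by 260 mm long (its y), 20 mm thick. Origin: centre of its underside
- ramekin: fluted porcelain ramekin, 68 mm diameter, 41 mm high, a bystander. Origin: centre of the underside
- jar: spice jar with steel cap, 58 mm diameter, 94 mm high, a bystander. Origin: centre of the underside
- tumbler: glass tumbler, 81 mm diameter, 92 mm high, a bystander. Origin: centre of the underside

How it is judged:
By the outcome, as a careful person would: the job done as asked, in the order asked, and still so for the second after the job is handed in, with the robot touching nothing.
It also fails if it takes over 62 s, if anything falls off the work surface, if the arm or the gripper's body presses on something with over 40 N, if the wrist force passes 120 N, or if a joint passes its speed limit or range.

## Robot

A 7-joint arm with a two-finger parallel gripper is mounted at the origin on a cart in front of the work surface, level with it; the furniture and walls round the work are solid. World frame = base frame: x ahead of the robot, y to its left, z up, the work surface at z = 0. Lengths are in mm, angles in rad, forces in N, time in s.
With the tool pointing down it reaches from about 350 to 900 mm from the base axis. Payload 19.9 kg.
Tool frame: the origin (TCP) lies between the finger pads, 19 mm behind the fingertips; this is the grasp point; z points along the fingers, y is the line along which they close (so a half turn about z gives the same grasp; the last joint's range is limited). The gripper opens to 94 mm and grips with 3 to 60 N. Pads are 16 mm wide; open, the fingers measure 119 mm over their backs; the gripper's body (75 mm by 177 mm) begins 78 mm behind the grasp point.
Start: joints at [1.091, 0.417, -0.01, 1.614, 0.005, 1.111, -0.053], TCP at [264.96, -566.036, 224.225] pointing down, gripper open.
Joint ranges: [-2.81, 2.81], [-0.39, 2.02], [-1.27, 1.25], [0.06, 2.57], [-1.19, 4.33], [0.19, 2], [-2.82, 2.82]. Speed limits (rad/s): [1.89, 1.89, 2.39, 2.39, 3.01, 3.01, 3.01].

## Interface

Orientations are given as a unit quaternion [x, y, z, w].
In Python, from station import monitor, grab_frame, finish_job gives the robot as it stands.
- The arm moves only by the tool move_arm, never from a script. Its arguments are lists of equal length, an entry for each row: "translation": the shift along the tool's x, y, z in cm, a list of three; "delta_rot": the turn, a rotation vector about the tool's x, y, z in degrees, a list of three; "jaw": the closure, from 0 (fully open) to 1 (shut). In form: {"translation": [[tx, ty, tz], ...], "delta_rot": [[rx, ry, rz], ...], "jaw": [jaw, ...]}. A call has 1 to 12 rows; each row is the pose to reach, as a shift and turn from the pose commanded when the call began, along the tool's axes at that moment; what a row does not reach only later rows make up. A row lasts 1/12 s, in which the tool goes at most 41.7 mm and 7.16 degrees, less where a joint would pass 70% of its speed; a pose out of reach is approached as far as the arm can. A call with a gripper value outside its range is refused whole. The fingers move at their own pace and stop on an object; the grip force is fixed at half the most. Time passes only in rows, so rows that repeat a pose let the fingers close. It gives the time, the measured TCP pose, the force, the opening and the grip force at its end, in the units of the state.
- monitor.get_state(): the state, without advancing time (a new reading comes with each control period).
- grab_frame(name): name is "scene" or "top" or "wrist"; returns a dict with "img" (384x512x3 uint8, blue, green, red), "fx", "fy", "cx", "cy" (pixels), "extrinsics" (4x4, takes a point from world to camera coordinates); the wrist camera has in their place "hand_eye" (4x4, takes a point from camera to tool coordinates, whose origin is the TCP and whose axes are the flange's). Camera axes: x right, y down, z forward; pixel columns grow to the right and rows downward; lengths in mm; the calibration is good to about 2 mm. A picture is of the moment at which its call begins: read the wrist's pose just before it. There is no depth.
- finish_job(): hands the job in; it is judged then, once.
The state is a dict: "time_s": time; "joint_positions": joint angles; "dq": joint speeds; "tau": joint torques, N m; "tool_pos": TCP position; "orientation": TCP orientation; "force": force on the tool from outside, world axes, zero at the start; "ft_torque": the same for the moment, N m; "gripper_width": finger opening in mm; "grip_force": force on a finger pad.
Only numpy, scipy, OpenCV 4.12 (cv2) and the standard library are available. Lean on these libraries where they do the work, as an engineer would, in place of code of your own. Each camera call takes 0.05 s, during which the arm holds its last target. There are 200 camera calls.

## Working session

There is one attempt and no reset: what is moved stays moved. The work goes in short steps, Python scripts to look and compute and a tool call to move; the robot and the scene stay as the last step left them, time stands still between calls to the robot, and variables do not carry over. Pictures are saved under pics/ and viewed, at most 10 in all, crops included, and the job is handed in when it is done.

Besides the shell and the picture viewer there is one more tool, called after ">>>" by a JSON object that holds its "op" and its "data", one argument or row to a line. move_arm: Moves the arm, as the interface text tells. Its arguments: {"type":"object","properties":{"translation":{"type":"array","items":{"type":"array","items":{"type":"number"}}},"delta_rot":{"type":"array","items":{"type":"array","items":{"type":"number"}}},"jaw":{"type":"array","items":{"type":"number"}}},"required":["translation","delta_rot","jaw"]}

```bash
mkdir -p pics; cat > h.py <<'E'
import numpy as np,cv2
from station import monitor,grab_frame,finish_job
from scipy.spatial.transform import Rotation as R
def ray(f,u,v,T=None):
    d=np.array([(u-f['cx'])/f['fx'],(v-f['cy'])/f['fy'],1.])
    if T is None: T=np.linalg.inv(np.array(f['extrinsics']))
    return T[:3,3],T[:3,:3]@d
def onz(f,u,v,z,T=None):
    o,d=ray(f,u,v,T); return o+d*(z-o[2])/d[2]
def proj(f,p):
    c=np.array(f['extrinsics'])@np.r_[p,1]; return f['fx']*c[0]/c[2]+f['cx'],f['fy']*c[1]/c[2]+f['cy']
def two(f1,a,f2,b):
    o1,d1=ray(f1,*a);o2,d2=ray(f2,*b)
    s=np.linalg.lstsq(np.c_[d1,-d2],o2-o1,rcond=None)[0]
    p,q=o1+s[0]*d1,o2+s[1]*d2; return (p+q)/2,np.linalg.norm(p-q)
E
python3 - <<'E'
from h import *
s=monitor.get_state();print({k:np.round(v,3) for k,v in s.items()})
for n in ['scene','top']:
    f=grab_frame(n);cv2.imwrite(f'pics/{n}.png',f['img']);np.save(f'{n}.npy',f,allow_pickle=True)
    T=np.linalg.inv(np.array(f['extrinsics']));print(n,T.round(2),f['fx'],f['cx'],f['cy'])
a=np.vstack([cv2.imread('pics/scene.png')])
cv2.imwrite('pics/s1.png',cv2.resize(a,(800,600),interpolation=cv2.INTER_CUBIC))
cv2.imwrite('pics/t1.png',cv2.resize(cv2.imread('pics/top.png'),(800,600),interpolation=cv2.INTER_CUBIC))
E
```

```text
{'time_s': np.float64(0.0), 'joint_positions': array([ 1.091,  0.418, -0.01 ,  1.614,  0.005,  1.111, -0.053]), 'dq': array([ 0.   , -0.001, -0.001,  0.   ,  0.   , -0.   , -0.   ]), 'tau': array([ 1.0000e-03, -8.5127e+01,  6.4000e-01, -4.2601e+01, -4.9000e-02,
        1.9000e-02,  0.0000e+00]), 'tool_pos': array([ 264.838, -565.738,  223.632]), 'orientation': array([ 0.976,  0.217, -0.   , -0.001]), 'force': array([-0.133, -0.024,  0.785]), 'ft_torque': array([ 0.104, -0.009, -0.039]), 'grip_force': np.float64(0.0), 'gripper_width': np.float64(94.055)}
scene [[-7.6000e-01 -3.4000e-01  5.6000e-01 -1.0052e+02]
 [-6.5000e-01  4.0000e-01 -6.4000e-01  7.4551e+02]
 [-1.0000e-02 -8.5000e-01 -5.2000e-01  7.7515e+02]
 [ 0.0000e+00  0.0000e+00  0.0000e+00  1.0000e+00]] 384.59181111537447 254.9238073900478 199.47228521971488
top [[-0.00000e+00 -9.80000e-01  1.80000e-01  3.39400e+02]
 [-1.00000e+00 -0.00000e+00 -1.00000e-02 -5.18900e+01]
 [ 1.00000e-02 -1.80000e-01 -9.80000e-01  1.44546e+03]
 [ 0.00000e+00  0.00000e+00  0.00000e+00  1.00000e+00]] 403.2861641981983 256.9445658484878 192.78854132311227
```

View pics/s1.png

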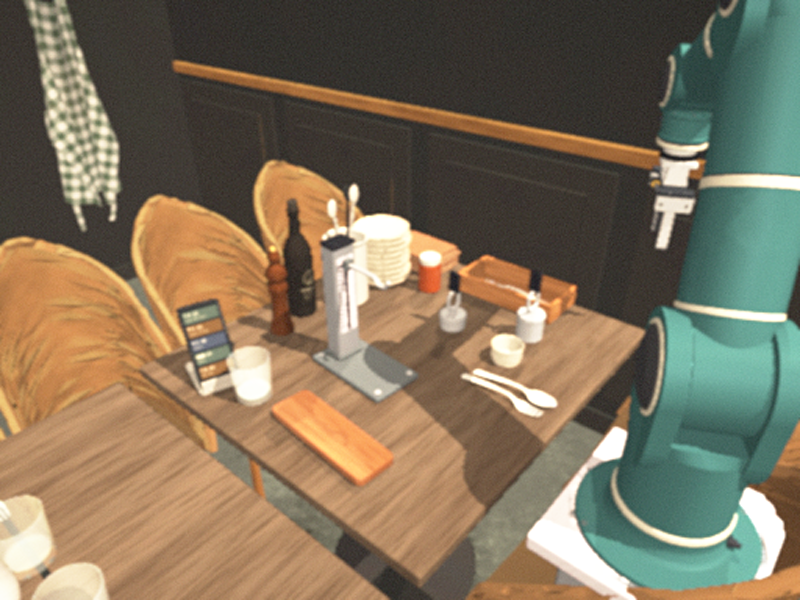

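View pics/t1.png

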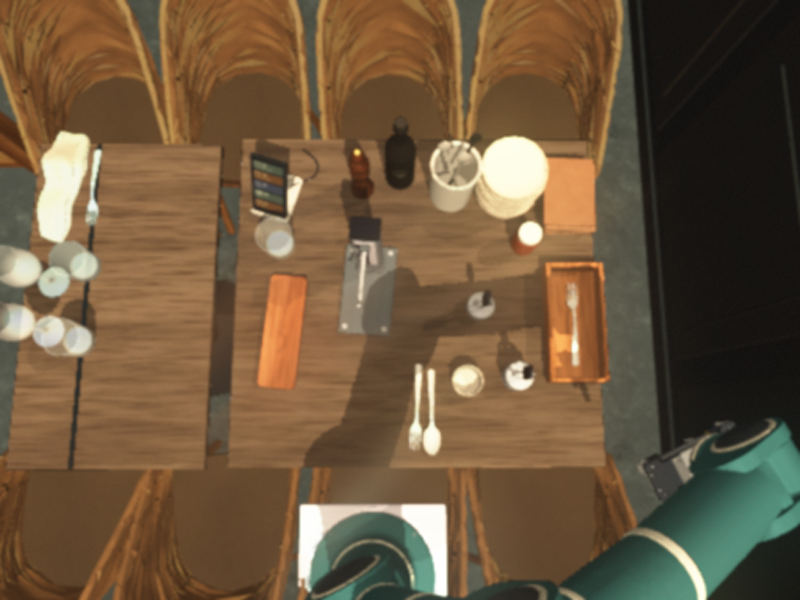

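The top view shows the board at (282,331), the scale base at (367,290), its hook tip at about (361,303), and canisters at (481,305) and (519,376). The nearer canister looks taller. I'll zoom in for detail.

```bash
python3 - <<'E'
from h import *
S=np.load('scene.npy',allow_pickle=True).item();T=np.load('top.npy',allow_pickle=True).item()
def c(f,x,y,w,h): return cv2.resize(f['img'][y:y+h,x:x+w],(400,300),interpolation=cv2.INTER_CUBIC)
# crops 80x60 px -> x5
print(S['img'].shape)
cv2.imwrite('pics/z1.png',np.vstack([np.hstack([c(S,280,165,80,60),c(S,195,150,80,60)]),np.hstack([c(T,290,190,80,60),c(T,200,150,80,60)])]))
k=1.5625
print(onz(T,282/k,331/k,20),onz(T,519/k,376/k,62),onz(T,481/k,305/k,36))
E
```

```text
(384, 512, 3)
[533.40838624 206.40452313  20.        ] [ 428.4133725  -322.29130235   62.        ] [ 590.86296484 -246.42616013   36.        ]
```

View pics/z1.png

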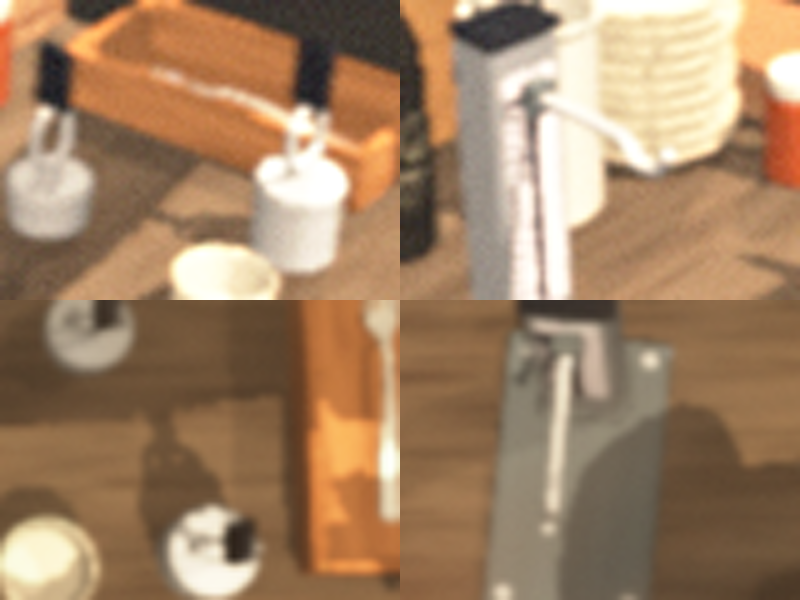

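The upper-left crop confirms it: the right-hand canister (scene ≈ (340,210)) is the taller one. The hook tip is at scene (247,182) and top (229.6,195.4).

```bash
python3 - <<'E'
from h import *
S=np.load('scene.npy',allow_pickle=True).item();T=np.load('top.npy',allow_pickle=True).item()
print('tip',two(S,(247,182),T,(229.6,195.4)))
print('tab top',two(S,(343,173.5),T,(338.5,237)))
print('lid',onz(T,332.5,240.2,65))
# base mask hsv
h=cv2.cvtColor(T['img'],cv2.COLOR_BGR2HSV)
for name,m,(x0,y0,x1,y1),z in [('base',(h[...,1]<70),(205,157,262,222),12),('board',((h[...,0]<14)&(h[...,1]>150)),(155,165,205,255),20)]:
    M=np.zeros(m.shape,np.uint8);M[y0:y1,x0:x1]=m[y0:y1,x0:x1]*255
    M=cv2.morphologyEx(M,cv2.MORPH_OPEN,np.ones((3,3)))
    c=max(cv2.findContours(M,0,2)[0],key=cv2.contourArea)
    w=np.array([onz(T,u,v,z)[:2] for u,v in c[:,0]],np.float32)
    print(name,cv2.minAreaRect(w))
for b in [(223.5,148),(253,160),(220,209),(245.8,209)]: pass
print('bolts',[onz(T,u,v,12).round() for u,v in [(200+250/5,150+60/5),(200+103/5,150+293/5),(200+228/5,150+299/5)]])
print(np.array(grab_frame('wrist')['hand_eye']).round(2))
print('hook line',onz(T,200+162/5,150+50/5,241),onz(T,200+151/5,150+210/5,241))
E
```

```text
tip (array([555.92328217,  20.52389653, 233.10497812]), np.float64(2.2979792763785225))
tab top (array([ 431.71624651, -323.62349303,  164.5587176 ]), np.float64(3.5546913032188527))
lid [ 429.71393552 -322.92004283   65.        ]
base ((635.0978393554688, 12.391170501708984), (116.8962173461914, 208.09988403320312), 86.2314224243164)
board ((535.2140502929688, 206.58741760253906), (89.54409790039062, 262.3728332519531), 84.99496459960938)
bolts [array([719., -40.,  12.]), array([546.,  65.,  12.]), array([542., -25.,  12.])]
[[  -0.     -0.97   -0.24   69.94]
 [   1.     -0.     -0.     -0.56]
 [   0.     -0.24    0.97 -159.25]
 [   0.      0.      0.      1.  ]]
hook line [664.37607027  11.96960206 241.        ] [564.06102609  17.66589944 241.        ]
```

>>> {"op": "move_arm", "data": {
  "translation": [
    [2.5, -1.5, -0.6],
    [5, -3, -1.2],
    [8, -4.8, -1.8],
    [11, -6.6, -2.4],
    [14, -8.4, -3],
    [17, -10.1, -3.6],
    [20, -11.9, -3.6],
    [22.5, -13.4, -3.6],
    [24.3, -14.5, -3.6],
    [25.2, -15, -3.6],
    [25.2, -15, -3.6],
    [25.2, -15, -3.6]
  ],
  "delta_rot": [
    [0, 0, 3],
    [0, 0, 6],
    [0, 0, 9],
    [0, 0, 12],
    [0, 0, 15],
    [0, 0, 18],
    [0, 0, 21],
    [0, 0, 24],
    [0, 0, 25],
    [0, 0, 25],
    [0, 0, 25],
    [0, 0, 25]
  ],
  "jaw": [0, 0, 0, 0, 0, 0, 0, 0, 0, 0, 0, 0]
}}

```text
time_s: 1.15
tool_pos: [429.2, -324.0, 260.1]
orientation: [1.0, 0.001, -0.0, 0.0]
force: [-0.2, -0.4, 0.1]
gripper_width: 94.1
grip_force: 0.0
```

```bash
cat >> h.py <<'E'
def wrist(name=None):
    s=monitor.get_state();f=grab_frame('wrist')
    M=np.eye(4);M[:3,:3]=R.from_quat(s['orientation']).as_matrix();M[:3,3]=s['tool_pos']
    W=M@np.array(f['hand_eye']);f['extrinsics']=np.linalg.inv(W)
    if name: np.save(name+'.npy',f,allow_pickle=True);cv2.imwrite(f'pics/{name}.png',f['img'])
    return s,f
E
python3 - <<'E'
from h import *
s,f=wrist('w1');print(s['time_s'],s['tool_pos'],R.from_quat(s['orientation']).as_matrix().round(3),s['dq'].round(3))
print(f['fx'])
E
```

```text
1.15 [ 429.17094346 -324.02613085  260.08432925] [[ 1.     0.002 -0.   ]
 [ 0.002 -1.    -0.   ]
 [-0.     0.    -1.   ]] [ 0.022  0.002  0.015  0.     0.001 -0.     0.001]
330.5375081254035
```

View pics/w1.png

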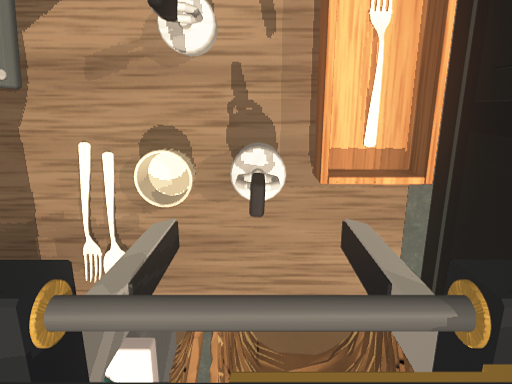

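The tall canister's tab is at about (257,195), nearly aligned with the tool. The ramekin is at (164,178) and the squat canister at (187,25).

```bash
python3 - <<'E'
from h import *
f=np.load('w1.npy',allow_pickle=True).item();g=f['img'].max(2)
y0,x0=150,235;b=(g[150:225,240:275]<75).astype(np.uint8)
n,l,st,c=cv2.connectedComponentsWithStats(b);i=1+np.argmax(st[1:,4]);print(st[i],c[i])
for v in range(0,75,3):
    u=np.where(l[v]==i)[0]
    if len(u):print(v+150,u.min()+240,u.max()+240,end=' | ')
bot=st[i][1]+st[i][3]+150
us=[np.where(l[v]==i)[0].mean()+240.5 for v in range(bot-153,bot-150)]
print('rear top edge',onz(f,us[1],bot,169)); print('lid',onz(f,258.5,172,64))
for p in [(430,-323,169)]:
  for dx in(-14,14):
    for dy in (-6,6):print(proj(f,(p[0]+dx,p[1]+dy,169)),proj(f,(p[0]+dx,p[1]+dy,119)))
h=cv2.cvtColor(f['img'],cv2.COLOR_BGR2HSV);m=((h[...,1]<60)&(h[...,2]>110)).astype(np.uint8);m[:130]=0;m[225:]=0;m[:,:225]=0;m[:,300:]=0
m|=0
c=max(cv2.findContours(m,0,2)[0],key=cv2.contourArea);print(cv2.boundingRect(c));(uc,vc),r=cv2.minEnclosingCircle(c);print(uc,vc,r,onz(f,uc,vc,60))
E
```

```text
[ 10  23  15  43 283] [16.98586572 38.73144876]
174 253 263 | 177 252 263 | 180 252 264 | 183 251 264 | 186 251 264 | 189 251 264 | 192 251 264 | 195 251 264 | 198 251 263 | 201 250 264 | 204 250 263 | 207 250 263 | 210 250 263 | 213 250 263 | rear top edge [ 415.41191126 -320.47769846  169.        ]
lid [ 430.89446023 -322.49683257   64.        ]
(np.float64(266.20986863040997), np.float64(215.31817677528971)) (np.float64(265.18674573488346), np.float64(198.56998264398865))
(np.float64(251.12848205790056), np.float64(215.28833215177366)) (np.float64(252.45261397814315), np.float64(198.54438652129016))
(np.float64(266.4611931702943), np.float64(180.9329171193599)) (np.float64(265.37505375349747), np.float64(169.27991480173466))
(np.float64(250.97623773657313), np.float64(180.90128386185805)) (np.float64(252.35439286436284), np.float64(169.25303364124656))
(230, 143, 56, 58)
258.0748291015625 171.6947784423828 29.140167236328125 [ 430.46938085 -322.0143471    60.        ]
```

>>> {"op": "move_arm", "data": {
  "translation": [
    [0, -0.1, 2],
    [0.1, -0.2, 5],
    [0.1, -0.2, 8],
    [0.1, -0.2, 10.2],
    [0.1, -0.2, 11.2],
    [0.1, -0.2, 11.2],
    [0.1, -0.2, 11.2]
  ],
  "delta_rot": [
    [0, 0, 1],
    [0, 0, 1.7],
    [0, 0, 1.7],
    [0, 0, 1.7],
    [0, 0, 1.7],
    [0, 0, 1.7],
    [0, 0, 1.7]
  ],
  "jaw": [0, 0, 0, 0, 0, 0, 0]
}}

```text
time_s: 1.78
tool_pos: [430.4, -322.3, 148.8]
orientation: [1.0, -0.015, -0.0, 0.0]
force: [-0.4, 0.0, -0.6]
gripper_width: 93.9
grip_force: 0.0
```

>>> {"op": "move_arm", "data": {
  "translation": [
    [0, 0, 0],
    [0, 0, 0],
    [0, 0, 0],
    [0, 0, 0],
    [0, 0, 0],
    [0, 0, 0],
    [0, 0, 0],
    [0, 0, 0]
  ],
  "delta_rot": [
    [0, 0, 0],
    [0, 0, 0],
    [0, 0, 0],
    [0, 0, 0],
    [0, 0, 0],
    [0, 0, 0],
    [0, 0, 0],
    [0, 0, 0]
  ],
  "jaw": [0.4, 0.7, 0.8, 1, 1, 1, 1, 1]
}}

```text
time_s: 2.45
tool_pos: [430.6, -321.3, 148.2]
orientation: [1.0, -0.014, -0.0, -0.0]
force: [-0.2, 0.7, 1.0]
gripper_width: 44.2
grip_force: 0.0
```

>>> {"op": "move_arm", "data": {
  "translation": [
    [0, 0, 0],
    [0, 0, 0],
    [0, 0, 0],
    [0, 0, 0],
    [0, 0, 0],
    [0, 0, 0],
    [0, 0, 0],
    [0, 0, 0]
  ],
  "delta_rot": [
    [0, 0, 0],
    [0, 0, 0],
    [0, 0, 0],
    [0, 0, 0],
    [0, 0, 0],
    [0, 0, 0],
    [0, 0, 0],
    [0, 0, 0]
  ],
  "jaw": [1, 1, 1, 1, 1, 1, 1, 1]
}}

```text
time_s: 3.12
tool_pos: [430.6, -321.3, 148.2]
orientation: [1.0, -0.014, -0.0, -0.0]
force: [-0.2, -0.6, -2.0]
gripper_width: 11.5
grip_force: 30.0
```

>>> {"op": "move_arm", "data": {
  "translation": [
    [0, 0, -0.3],
    [0, 0, -1],
    [0, 0, -2.5],
    [0, 0, -4.5],
    [0, 0, -6.5],
    [0, 0, -8.5],
    [0, 0, -10.5],
    [0, 0, -12.3],
    [0, 0, -13.3],
    [0, 0, -13.7],
    [0, 0, -13.7],
    [0, 0, -13.7]
  ],
  "delta_rot": [
    [0, 0, 0],
    [0, 0, 0],
    [0, 0, 0],
    [0, 0, 0],
    [0, 0, 0],
    [0, 0, 0],
    [0, 0, 0],
    [0, 0, 0],
    [0, 0, 0],
    [0, 0, 0],
    [0, 0, 0],
    [0, 0, 0]
  ],
  "jaw": [1, 1, 1, 1, 1, 1, 1, 1, 1, 1, 1, 1]
}}

```text
time_s: 4.12
tool_pos: [430.3, -321.1, 284.4]
orientation: [1.0, -0.014, -0.0, -0.0]
force: [-0.7, -0.1, -6.8]
gripper_width: 11.6
grip_force: 30.0
```

>>> {"op": "move_arm", "data": {
  "translation": [
    [0.1, -1, 0],
    [0.3, -3, 0],
    [0.5, -6, 0],
    [0.9, -9.5, 0],
    [1.3, -13, 0],
    [1.7, -16.5, 0],
    [2.1, -20, 0],
    [2.5, -23.5, 0],
    [2.8, -27, 0],
    [3.1, -30, 0],
    [3.4, -32.5, 0],
    [3.5, -34, 0]
  ],
  "delta_rot": [
    [0, 0, 0],
    [0, 0, 0.3],
    [0, 0, 0.6],
    [0, 0, 0.9],
    [0, 0, 1.2],
    [0, 0, 1.5],
    [0, 0, 1.8],
    [0, 0, 1.8],
    [0, 0, 1.8],
    [0, 0, 1.8],
    [0, 0, 1.8],
    [0, 0, 1.8]
  ],
  "jaw": [1, 1, 1, 1, 1, 1, 1, 1, 1, 1, 1, 1]
}}

```text
time_s: 5.12
tool_pos: [474.6, 21.1, 284.5]
orientation: [1.0, -0.028, -0.001, -0.0]
force: [0.6, -1.5, -5.8]
gripper_width: 11.8
grip_force: 30.0
```

>>> {"op": "move_arm", "data": {
  "translation": [
    [0, 0, 0],
    [0, 0, 0],
    [0, 0, 0]
  ],
  "delta_rot": [
    [0, 0, 0],
    [0, 0, 0],
    [0, 0, 0]
  ],
  "jaw": [1, 1, 1]
}}

```text
time_s: 5.37
tool_pos: [474.7, 17.1, 284.7]
orientation: [1.0, -0.03, -0.001, 0.0]
force: [-0.5, -1.0, -5.5]
gripper_width: 11.9
grip_force: 30.0
```

```bash
python3 - <<'E'
from h import *
s,f=wrist('w2');print(s['time_s'],s['tool_pos'],R.from_quat(s['orientation']).as_matrix().round(3),s['dq'].round(3),s['force'],s['ft_torque'])
S=grab_frame('scene');np.save('s2.npy',S,allow_pickle=True)
c=cv2.resize(S['img'][130:226,190:318],(512,384),interpolation=cv2.INTER_CUBIC)
cv2.imwrite('pics/w2b.png',cv2.resize(np.vstack([f['img'],c]),(440,600) if 0 else (400,600)))
cv2.imwrite('pics/w2b.png',cv2.resize(np.hstack([f['img'],c]),(800,300)))
E
```

```text
5.3667 [474.73564303  17.12675086 284.65935943] [[ 0.998 -0.06  -0.001]
 [-0.06  -0.998 -0.   ]
 [-0.001  0.    -1.   ]] [ 0.011 -0.003  0.006 -0.006 -0.002  0.002  0.   ] [-0.45924511 -0.95987984 -5.46692819] [-0.02738942  0.00651366 -0.03679664]
```

View pics/w2b.png

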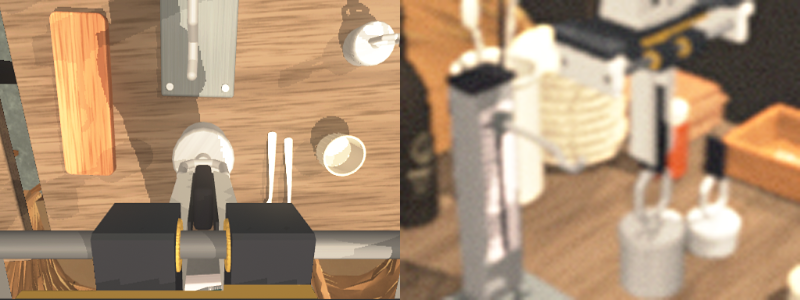

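The hook tip shows at about wrist (246,100), slightly left of the loop. The scene view shows the canister hanging straight in the grip.

```bash
python3 - <<'E'
from h import *
f=np.load('w2.npy',allow_pickle=True).item();g=cv2.cvtColor(f['img'],cv2.COLOR_BGR2GRAY)
for v in range(0,110,10): print(v,' '.join(map(str,g[v,234:264])))
sx,sy=[0.998,-.06],[.06,.998]
T=np.eye(4)
for u,v in [(246,97),(246,102),(246,107)]: print(onz(f,u,v,243).round(1),onz(f,u,v,229).round(1))
# predicted tip for origin(635,12): 
o=np.array([635.,12.4])
for d,z in[(-83,243),(-83,229),(-60,229),(0,241),(20,241)]:
    p=o+d*np.array(sx);print(d,p,np.round(proj(f,(*p,z)),1))
cv2.imwrite('pics/hk.png',np.hstack([cv2.resize(f['img'][50:130,200:290],(400,356),interpolation=cv2.INTER_CUBIC),cv2.resize(f['img'][140:260,200:320],(356,356),interpolation=cv2.INTER_CUBIC)]))
E
```

```text
0 187 188 191 192 191 163 175 192 207 220 228 235 243 242 241 241 229 217 207 189 190 192 188 189 190 197 196 195 197 210
10 187 188 191 191 189 180 177 194 209 221 229 236 244 241 241 240 227 216 205 187 209 212 207 209 211 211 209 209 210 211
20 202 208 210 209 207 198 182 194 211 223 230 236 243 241 241 237 224 213 201 188 210 211 208 210 211 209 210 210 210 211
30 201 207 210 208 209 179 170 180 191 208 218 220 222 222 220 213 205 195 180 177 208 209 207 211 211 210 210 208 209 212
40 142 145 144 141 142 141 158 167 169 174 179 182 188 188 186 182 178 174 171 178 208 205 203 209 210 208 208 204 209 210
50 143 143 144 141 142 144 145 164 169 170 177 185 186 187 187 183 179 176 171 178 202 202 203 207 204 204 204 203 208 205
60 143 143 143 142 144 141 146 182 202 217 230 234 242 241 240 237 225 213 201 154 135 192 202 204 205 202 201 205 209 203
70 141 142 141 141 143 140 159 187 202 221 229 235 242 240 239 234 222 212 197 150 138 136 135 199 204 200 200 205 207 201
80 141 142 142 140 142 140 155 176 188 203 211 215 218 219 214 210 206 199 182 145 138 137 139 140 136 193 199 206 206 198
90 142 142 140 139 141 154 174 186 199 208 214 218 219 215 211 207 203 195 153 138 136 138 139 142 140 138 136 182 184 196
100 144 141 139 139 141 143 167 181 195 208 214 216 217 210 205 190 174 144 139 138 136 137 139 141 139 138 140 141 137 195
[551.   20.8 243. ] [551.4  21.3 229. ]
[548.1  21.  243. ] [548.4  21.5 229. ]
[545.3  21.2 243. ] [545.4  21.7 229. ]
-83 [552.166  17.38 ] [251.6  94.5]
-83 [552.166  17.38 ] [252.1  95.3]
-60 [575.12  16.  ] [251.9  56. ]
0 [635.   12.4] [250.8 -69.1]
20 [654.96  11.2 ] [ 250.5 -114.4]
```

View pics/hk.png

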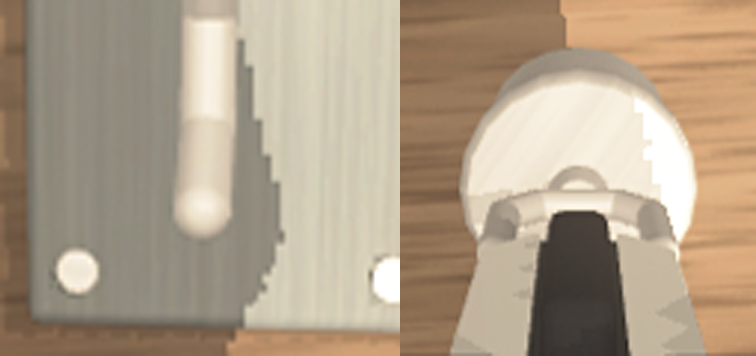

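The hook tip ball is at (245.5,96.8) and the bright seat flat spans rows 54.5–76.6 near column 246.5. The loop's upper bar is centred at about (261,207), directly under the tab.

```bash
python3 - <<'E'
from h import *
f=np.load('w2.npy',allow_pickle=True).item();s=np.array([474.74,17.13]);tx=np.array([.998,-.06]);ty=np.array([-.06,-.998])
for n,u,v,z in [('loop bar',261.3,207,253),('lid',200+179/2.967,140+143/2.967,199),('seat',246.7,65.5,229),('seat lo',246.7,54.5,229),('seat hi',246.5,76.6,229),('tip end',245.3,103.4,239)]:
    p=onz(f,u,v,z);d=p[:2]-s;print(n,p.round(1),'tool x,y',(d@tx).round(1),(d@ty).round(1))
E
```

```text
loop bar [486.4  15.6 253. ] tool x,y 11.8 0.8
lid [485.   16.2 199. ] tool x,y 10.3 0.3
seat [569.9  19.6 229. ] tool x,y 94.8 -8.1
seat lo [576.1  19.1 229. ] tool x,y 101.1 -8.1
seat hi [563.5  20.1 229. ] tool x,y 88.4 -8.3
tip end [547.4  21.6 239. ] tool x,y 72.3 -8.8
```

>>> {"op": "move_arm", "data": {
  "translation": [
    [0.5, -0.3, 0],
    [1.5, -0.6, 0],
    [2.5, -0.8, 0],
    [3.5, -0.9, 0],
    [4.5, -0.9, 0],
    [5.5, -0.9, 0],
    [6.2, -0.9, 0],
    [6.4, -0.9, 0],
    [6.4, -0.9, 0]
  ],
  "delta_rot": [
    [0, 0, 0],
    [0, 0, 0],
    [0, 0, 0],
    [0, 0, 0],
    [0, 0, 0],
    [0, 0, 0],
    [0, 0, 0],
    [0, 0, 0],
    [0, 0, 0]
  ],
  "jaw": [1, 1, 1, 1, 1, 1, 1, 1, 1]
}}

```text
time_s: 6.22
tool_pos: [540.0, 22.6, 284.9]
orientation: [1.0, -0.03, -0.0, -0.0]
force: [-0.3, 0.1, -6.5]
gripper_width: 12.1
grip_force: 30.0
```

```bash
python3 - <<'E'
from h import *
s,f=wrist('w3');print(s['time_s'],s['tool_pos'],s['force'])
S=grab_frame('scene')
cv2.imwrite('pics/w3b.png',np.hstack([cv2.resize(f['img'][110:260,180:340],(400,375),interpolation=cv2.INTER_CUBIC),cv2.resize(S['img'][150:225,215:295],(400,375),interpolation=cv2.INTER_CUBIC)]))
E
```

```text
6.2167 [539.97291536  22.62656263 284.9485377 ] [-0.28522101  0.14948987 -6.45241589]
```

View pics/w3b.png

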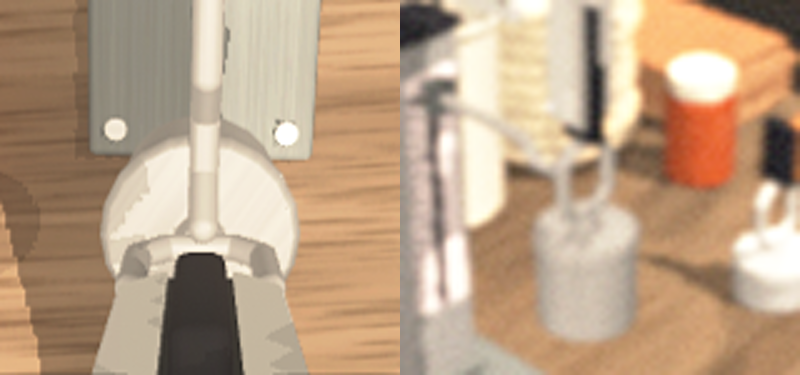

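The hook is centred at (203,230), just in front of the loop (centre about 200) and level with its opening. I'll advance the remaining 30 mm.

>>> {"op": "move_arm", "data": {
  "translation": [
    [0.3, 0, 0],
    [0.9, 0, 0],
    [1.6, 0, 0],
    [2.3, 0, 0],
    [2.8, 0, 0],
    [3, 0, 0],
    [3, 0, 0],
    [3, 0, 0]
  ],
  "delta_rot": [
    [0, 0, 0],
    [0, 0, 0],
    [0, 0, 0],
    [0, 0, 0],
    [0, 0, 0],
    [0, 0, 0],
    [0, 0, 0],
    [0, 0, 0]
  ],
  "jaw": [1, 1, 1, 1, 1, 1, 1, 1]
}}

```text
time_s: 6.98
tool_pos: [569.5, 21.0, 285.0]
orientation: [1.0, -0.03, -0.0, -0.0]
force: [0.4, 0.4, -6.5]
gripper_width: 11.6
grip_force: 30.0
```

```bash
python3 - <<'E'
from h import *
s,f=wrist('w4');print(s['time_s'],s['tool_pos'],s['force'])
S=grab_frame('scene')
cv2.imwrite('pics/w4b.png',np.hstack([cv2.resize(f['img'][110:260,180:340],(400,375),interpolation=cv2.INTER_CUBIC),cv2.resize(S['img'][150:225,215:295],(400,375),interpolation=cv2.INTER_CUBIC)]))
E
```

```text
6.9833 [569.47796997  20.96556602 285.04240844] [ 0.36055252  0.36825322 -6.54530962]
```

View pics/w4b.png

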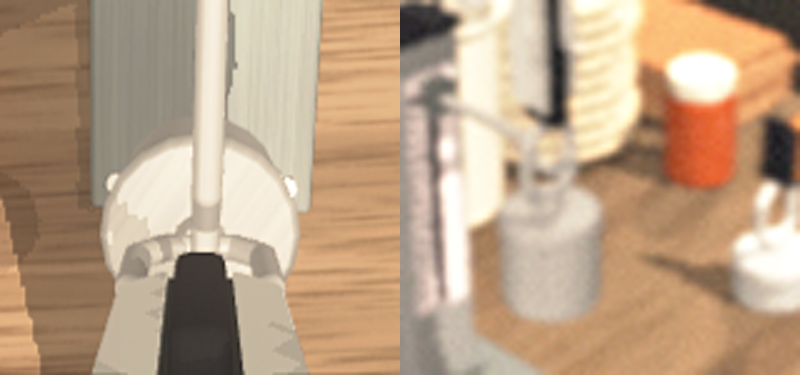

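The hook now passes through the loop, with the bar over the seat. I'll average the force for the weight before lowering.

```bash
cat >> h.py <<'E'
def avg(n=16):
    F=[];Z=[]
    for _ in range(n):
        grab_frame('top');s=monitor.get_state();F.append(s['force']);Z.append(s['tool_pos'])
    print(s['time_s'],'F',np.mean(F,0).round(2),'sd',np.std(F,0).round(2),'pos',np.mean(Z,0).round(1),'w',s['gripper_width'].round(2),'M',s['ft_torque'].round(2))
E
python3 -c "
from h import *
avg(20)"
```

```text
Traceback (most recent call last):
  File "h.py", line 26, in avg
    print(s['time_s'],'F',np.mean(F,0).round(2),'sd',np.std(F,0).round(2),'pos',np.mean(Z,0).round(1),'w',s['gripper_width'].round(2),'M',s['ft_torque'].round(2))
                                                                                                          ^^^^^^^^^^^^^^^^^^^^^^^^
AttributeError: 'float' object has no attribute 'round'
```

>>> {"op": "move_arm", "data": {
  "translation": [
    [0, 0.1, 0.3],
    [0, 0.1, 0.6],
    [0, 0.1, 0.9],
    [0, 0.1, 1.2],
    [0, 0.1, 1.4],
    [0, 0.1, 1.6],
    [0, 0.1, 1.8],
    [0, 0.1, 2],
    [0, 0.1, 2.2],
    [0, 0.1, 2.4],
    [0, 0.1, 2.6],
    [0, 0.1, 2.8]
  ],
  "delta_rot": [
    [0, 0, 0],
    [0, 0, 0],
    [0, 0, 0],
    [0, 0, 0],
    [0, 0, 0],
    [0, 0, 0],
    [0, 0, 0],
    [0, 0, 0],
    [0, 0, 0],
    [0, 0, 0],
    [0, 0, 0],
    [0, 0, 0]
  ],
  "jaw": [1, 1, 1, 1, 1, 1, 1, 1, 1, 1, 1, 1]
}}

```text
time_s: 9.08
tool_pos: [569.6, 19.9, 257.1]
orientation: [1.0, -0.03, 0.0, -0.0]
force: [1.0, -0.4, -5.3]
gripper_width: 11.8
grip_force: 30.0
```

>>> {"op": "move_arm", "data": {
  "translation": [
    [0, 0, 0.2],
    [0, 0, 0.4],
    [0, 0, 0.6],
    [0, 0, 0.8],
    [0, 0, 1],
    [0, 0, 1.2],
    [0, 0, 1.4],
    [0, 0, 1.6],
    [0, 0, 1.8],
    [0, 0, 1.9],
    [0, 0, 2],
    [0, 0, 2]
  ],
  "delta_rot": [
    [0, 0, 0],
    [0, 0, 0],
    [0, 0, 0],
    [0, 0, 0],
    [0, 0, 0],
    [0, 0, 0],
    [0, 0, 0],
    [0, 0, 0],
    [0, 0, 0],
    [0, 0, 0],
    [0, 0, 0],
    [0, 0, 0]
  ],
  "jaw": [1, 1, 1, 1, 1, 1, 1, 1, 1, 1, 1, 1]
}}

```text
time_s: 10.08
tool_pos: [569.5, 19.9, 237.1]
orientation: [1.0, -0.03, -0.0, -0.0]
force: [0.1, -0.4, -3.2]
gripper_width: 12.0
grip_force: 30.0
```

```bash
python3 -c "
from h import *
avg(20)"
```

```text
Traceback (most recent call last):
  File "h.py", line 26, in avg
    print(s['time_s'],'F',np.mean(F,0).round(2),'sd',np.std(F,0).round(2),'pos',np.mean(Z,0).round(1),'w',s['gripper_width'].round(2),'M',s['ft_torque'].round(2))
                                                                                                          ^^^^^^^^^^^^^^^^^^^^^^^^
AttributeError: 'float' object has no attribute 'round'
```

```bash
sed -i "s/s\['gripper_width'\].round(2)/s['gripper_width']/" h.py; python3 -c "
from h import *
avg(20)"
```

```text
12.0833 F [ 0.58 -0.3  -2.52] sd [0.43 0.49 0.45] pos [569.5  19.9 237.2] w 11.648815860455372 M [-0.02 -0.17 -0.01]
```

>>> {"op": "move_arm", "data": {
  "translation": [
    [0, 0, 0.2],
    [0, 0, 0.4],
    [0, 0, 0.7],
    [0, 0, 0.9],
    [0, 0, 1.2],
    [0, 0, 1.5],
    [0, 0, 1.8],
    [0, 0, 2],
    [0, 0, 2.2],
    [0, 0, 2.3],
    [0, 0, 2.3],
    [0, 0, 2.3]
  ],
  "delta_rot": [
    [0, 0, 0],
    [0, 0, 0],
    [0, 0, 0],
    [0, 0, 0],
    [0, 0, 0],
    [0, 0, 0],
    [0, 0, 0],
    [0, 0, 0],
    [0, 0, 0],
    [0, 0, 0],
    [0, 0, 0],
    [0, 0, 0]
  ],
  "jaw": [1, 1, 1, 1, 1, 1, 1, 1, 1, 1, 1, 1]
}}

```text
time_s: 13.08
tool_pos: [569.5, 20.0, 214.3]
orientation: [1.0, -0.03, 0.0, -0.0]
force: [2.6, 0.4, -0.3]
gripper_width: 11.6
grip_force: 30.0
```

```bash
python3 -c "
from h import *
avg(40)"
```

```text
15.0833 F [ 2.66  0.21 -0.59] sd [0.48 0.49 0.44] pos [569.5  19.9 214.3] w 11.657846208068804 M [ 0.07 -0.62 -0.01]
```

>>> {"op": "move_arm", "data": {
  "translation": [
    [0.05, 0, 0.1],
    [0.1, 0, 0.2],
    [0.2, 0, 0.3],
    [0.3, 0, 0.4],
    [0.4, 0, 0.4],
    [0.5, 0, 0.4],
    [0.5, 0, 0.4],
    [0.5, 0, 0.4]
  ],
  "delta_rot": [
    [0, 0, 0],
    [0, 0, 0],
    [0, 0, 0],
    [0, 0, 0],
    [0, 0, 0],
    [0, 0, 0],
    [0, 0, 0],
    [0, 0, 0]
  ],
  "jaw": [1, 1, 1, 1, 1, 1, 1, 1]
}}

```text
time_s: 15.75
tool_pos: [574.1, 19.6, 210.0]
orientation: [1.0, -0.03, -0.001, 0.0]
force: [-2.6, -0.2, -0.2]
gripper_width: 11.8
grip_force: 30.0
```

```bash
python3 -c "
from h import *
avg(30)
s,f=wrist('w5');S=grab_frame('scene')
cv2.imwrite('pics/w5b.png',np.hstack([cv2.resize(f['img'][110:260,180:340],(400,375),interpolation=cv2.INTER_CUBIC),cv2.resize(S['img'][155:230,205:285],(400,375),interpolation=cv2.INTER_CUBIC)]))
"
```

```text
17.25 F [-4.75 -0.26 -0.62] sd [0.78 0.49 0.47] pos [574.2  19.6 210.1] w 11.995430810827877 M [-0.04  1.32 -0.  ]
```

View pics/w5b.png

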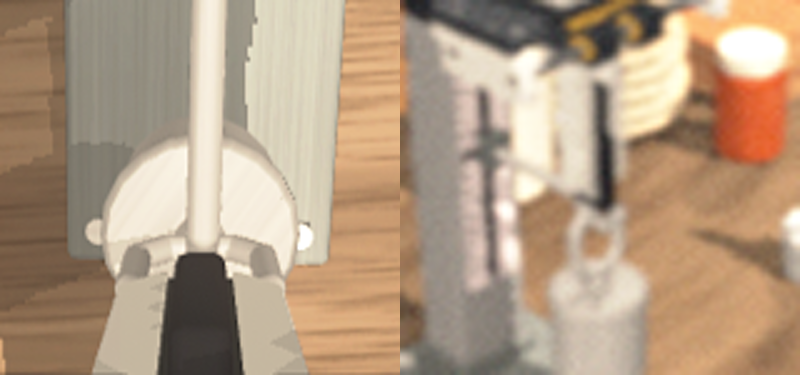

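Force in x flips sign between 569.5 and 574.2, because the tab fits narrowly between the hook's tip and its rise. The image shows the hook centred in the loop. I'll back off to about 571.3.

>>> {"op": "move_arm", "data": {
  "translation": [
    [-0.05, 0, 0],
    [-0.1, 0, 0],
    [-0.2, 0, 0],
    [-0.3, 0, 0],
    [-0.3, 0, 0],
    [-0.3, 0, 0]
  ],
  "delta_rot": [
    [0, 0, 0],
    [0, 0, 0],
    [0, 0, 0],
    [0, 0, 0],
    [0, 0, 0],
    [0, 0, 0]
  ],
  "jaw": [1, 1, 1, 1, 1, 1]
}}

```text
time_s: 17.85
tool_pos: [573.1, 19.7, 211.1]
orientation: [1.0, -0.03, 0.002, -0.0]
force: [8.2, -1.1, -1.7]
gripper_width: 11.7
grip_force: 30.0
```

```bash
python3 -c "
from h import *
avg(25)"
```

```text
19.1 F [ 8.02 -0.96 -0.72] sd [0.62 0.4  0.48] pos [573.1  19.7 211.1] w 11.980826929294105 M [-0.23 -2.03 -0.03]
```

>>> {"op": "move_arm", "data": {
  "translation": [
    [0.05, 0, 0],
    [0.1, 0, 0],
    [0.15, 0, 0],
    [0.18, 0, 0],
    [0.18, 0, 0],
    [0.18, 0, 0]
  ],
  "delta_rot": [
    [0, 0, 0],
    [0, 0, 0],
    [0, 0, 0],
    [0, 0, 0],
    [0, 0, 0],
    [0, 0, 0]
  ],
  "jaw": [1, 1, 1, 1, 1, 1]
}}

```text
time_s: 19.6
tool_pos: [573.5, 19.7, 210.3]
orientation: [1.0, -0.03, 0.0, -0.0]
force: [4.1, -1.3, -0.9]
gripper_width: 11.9
grip_force: 30.0
```

```bash
python3 -c "
from h import *
avg(20)
s,f=wrist('w6');print(R.from_quat(s['orientation']).as_rotvec().round(4))
a,b=np.load('w2.npy',allow_pickle=True).item()['img'],f['img']
for n in ['w2','w4','w5','w6']:
    g=cv2.cvtColor(np.load(n+'.npy',allow_pickle=True).item()['img'],cv2.COLOR_BGR2GRAY)
    # hook end / lid top edge positions along columns left and right of hook
    for c in (235,285): print(n,c,g[150:200,c].tolist())
"
```

```text
20.6 F [ 5.04 -1.   -0.53] sd [0.55 0.53 0.46] pos [573.4  19.7 210.3] w 11.940906868033805 M [-0.17 -1.26 -0.02]
[-3.1401e+00  9.3700e-02 -5.0000e-04]
w2 235 [127, 126, 124, 122, 120, 119, 120, 119, 116, 112, 117, 113, 107, 114, 121, 123, 125, 135, 144, 145, 143, 145, 159, 169, 177, 185, 202, 225, 234, 235, 233, 232, 232, 233, 235, 236, 234, 233, 232, 232, 231, 232, 234, 235, 236, 236, 235, 235, 235, 234]
w2 285 [185, 182, 173, 168, 175, 176, 174, 173, 175, 179, 180, 170, 155, 163, 176, 170, 155, 148, 165, 168, 167, 167, 176, 197, 211, 222, 234, 251, 255, 255, 255, 255, 255, 255, 255, 255, 255, 255, 255, 255, 255, 255, 255, 255, 255, 255, 255, 255, 255, 255]
w4 235 [141, 140, 141, 140, 139, 140, 139, 140, 140, 140, 140, 139, 139, 140, 140, 139, 141, 143, 146, 146, 143, 145, 160, 169, 178, 187, 203, 226, 235, 236, 234, 233, 233, 234, 236, 237, 235, 234, 233, 232, 232, 233, 235, 236, 236, 237, 235, 230, 214, 214]
w4 285 [206, 207, 206, 206, 206, 207, 208, 207, 207, 207, 207, 205, 205, 206, 207, 207, 208, 201, 183, 164, 165, 165, 174, 192, 198, 204, 212, 223, 236, 239, 238, 238, 239, 2
[... 415 characters left out ...]
207, 207, 207, 208, 208, 195, 172, 165, 165, 173, 191, 199, 205, 211, 221, 233, 240, 239, 238, 239, 241, 241, 241, 239, 238, 238, 238, 239, 240, 240, 238, 238, 238, 238, 237, 236, 235]
w6 235 [141, 141, 141, 140, 142, 141, 141, 139, 141, 140, 141, 140, 140, 141, 141, 140, 141, 144, 147, 147, 143, 148, 164, 173, 181, 189, 205, 228, 236, 237, 235, 234, 234, 235, 236, 237, 236, 235, 234, 233, 233, 234, 236, 237, 237, 237, 237, 237, 237, 236]
w6 285 [211, 211, 210, 209, 208, 209, 209, 210, 209, 208, 207, 207, 207, 207, 207, 207, 208, 204, 185, 165, 166, 167, 178, 196, 200, 207, 213, 224, 236, 240, 239, 239, 239, 240, 240, 239, 239, 238, 238, 238, 239, 240, 240, 238, 238, 238, 238, 237, 236, 236]
```

>>> {"op": "move_arm", "data": {
  "translation": [
    [0.02, 0, 0.1],
    [0.04, 0, 0.2],
    [0.05, 0, 0.35],
    [0.05, 0, 0.5],
    [0.05, 0, 0.6],
    [0.05, 0, 0.65],
    [0.05, 0, 0.65]
  ],
  "delta_rot": [
    [0, 0, 0],
    [0, 0, 0],
    [0, 0, 0],
    [0, 0, 0],
    [0, 0, 0],
    [0, 0, 0],
    [0, 0, 0]
  ],
  "jaw": [1, 1, 1, 1, 1, 1, 1]
}}

```text
time_s: 21.23
tool_pos: [573.7, 19.7, 203.6]
orientation: [1.0, -0.03, -0.0, -0.0]
force: [1.5, 0.2, 0.5]
gripper_width: 11.8
grip_force: 30.0
```

```bash
python3 -c "
from h import *
avg(20)"
```

```text
Traceback (most recent call last):
  File "h.py", line 25, in avg
    grab_frame('top');s=monitor.get_state();F.append(s['force']);Z.append(s['tool_pos'])
    ~~~~~~~~~~^^^^^^^
ValueError: 200 camera calls are used up
```

>>> {"op": "move_arm", "data": {
  "translation": [
    [0, 0, 0]
  ],
  "delta_rot": [
    [0, 0, 0]
  ],
  "jaw": [1]
}}

```text
time_s: 21.92
tool_pos: [573.7, 19.6, 203.7]
orientation: [1.0, -0.03, -0.0, -0.0]
force: [0.9, 0.2, 0.1]
gripper_width: 12.0
grip_force: 30.0
```

>>> {"op": "move_arm", "data": {
  "translation": [
    [0, 0, 0]
  ],
  "delta_rot": [
    [0, 0, 0]
  ],
  "jaw": [1]
}}

```text
time_s: 22.0
tool_pos: [573.7, 19.6, 203.7]
orientation: [1.0, -0.03, -0.0, -0.0]
force: [1.2, -1.1, 0.1]
gripper_width: 11.5
grip_force: 30.0
```

>>> {"op": "move_arm", "data": {
  "translation": [
    [0, 0, 0]
  ],
  "delta_rot": [
    [0, 0, 0]
  ],
  "jaw": [1]
}}

```text
time_s: 22.08
tool_pos: [573.7, 19.7, 203.7]
orientation: [1.0, -0.03, -0.0, -0.0]
force: [0.9, -1.0, 0.5]
gripper_width: 12.2
grip_force: 30.0
```

>>> {"op": "move_arm", "data": {
  "translation": [
    [0, 0, 0]
  ],
  "delta_rot": [
    [0, 0, 0]
  ],
  "jaw": [1]
}}

```text
time_s: 22.17
tool_pos: [573.7, 19.7, 203.7]
orientation: [1.0, -0.03, -0.0, -0.0]
force: [0.5, -0.9, -0.2]
gripper_width: 11.9
grip_force: 30.0
```

>>> {"op": "move_arm", "data": {
  "translation": [
    [0, 0, 0]
  ],
  "delta_rot": [
    [0, 0, 0]
  ],
  "jaw": [1]
}}

```text
time_s: 22.25
tool_pos: [573.7, 19.7, 203.7]
orientation: [1.0, -0.03, -0.0, -0.0]
force: [1.3, -0.1, -1.0]
gripper_width: 12.2
grip_force: 30.0
```

>>> {"op": "move_arm", "data": {
  "translation": [
    [0, 0, 0]
  ],
  "delta_rot": [
    [0, 0, 0]
  ],
  "jaw": [1]
}}

```text
time_s: 22.33
tool_pos: [573.7, 19.7, 203.7]
orientation: [1.0, -0.03, -0.0, -0.0]
force: [1.9, -1.0, -0.5]
gripper_width: 12.1
grip_force: 30.0
```

>>> {"op": "move_arm", "data": {
  "translation": [
    [0, 0, 0]
  ],
  "delta_rot": [
    [0, 0, 0]
  ],
  "jaw": [1]
}}

```text
time_s: 22.42
tool_pos: [573.7, 19.6, 203.7]
orientation: [1.0, -0.03, -0.0, -0.0]
force: [0.6, -1.6, 0.8]
gripper_width: 11.9
grip_force: 30.0
```

>>> {"op": "move_arm", "data": {
  "translation": [
    [0, 0, 0]
  ],
  "delta_rot": [
    [0, 0, 0]
  ],
  "jaw": [1]
}}

```text
time_s: 22.5
tool_pos: [573.8, 19.6, 203.7]
orientation: [1.0, -0.03, -0.0, -0.0]
force: [0.7, -1.6, -0.4]
gripper_width: 11.7
grip_force: 30.0
```

```bash
python3 - <<'E'
from h import *
f=np.load('w2.npy',allow_pickle=True).item()
h=cv2.cvtColor(f['img'],cv2.COLOR_BGR2HSV);m=((h[...,0]<16)&(h[...,1]>105)&(h[...,2]>150)).astype(np.uint8)
m[235:]=0;m[:,:55]=0;m[:,155:]=0
m=cv2.morphologyEx(m,cv2.MORPH_OPEN,np.ones((5,5)))
c=max(cv2.findContours(m,0,2)[0],key=cv2.contourArea);print(cv2.boundingRect(c),cv2.contourArea(c))
w=np.array([onz(f,u,v,20)[:2] for u,v in c[:,0]],np.float32);r=cv2.minAreaRect(w);print(r,cv2.boxPoints(r))
E
```

```text
(55, 0, 100, 235) 7453.0
((532.1720581054688, 215.12197875976562), (134.94114685058594, 297.9355773925781), 82.07351684570312) [[375.32318 168.83905]
 [670.41223 127.75301]
 [689.02094 261.4049 ]
 [393.9319  302.49094]]
```

>>> {"op": "move_arm", "data": {
  "translation": [
    [0, 0, 0],
    [0, 0, 0],
    [0, 0, 0],
    [0, 0, 0],
    [0, 0, 0],
    [0, 0, 0],
    [0, 0, 0],
    [0, 0, 0]
  ],
  "delta_rot": [
    [0, 0, 0],
    [0, 0, 0],
    [0, 0, 0],
    [0, 0, 0],
    [0, 0, 0],
    [0, 0, 0],
    [0, 0, 0],
    [0, 0, 0]
  ],
  "jaw": [0.85, 0.8, 0.7, 0.65, 0.65, 0.65, 0.65, 0.65]
}}

```text
time_s: 23.17
tool_pos: [573.8, 19.6, 203.7]
orientation: [1.0, -0.03, -0.0, -0.0]
force: [-1.7, 0.1, 0.5]
gripper_width: 33.1
grip_force: 0.0
```

```bash
python3 - <<'E'
from h import *
f=np.load('w2.npy',allow_pickle=True).item()
h=cv2.cvtColor(f['img'],cv2.COLOR_BGR2HSV)
for v in (60,120,180): print(v,h[v,58:158:2,1].tolist())
k=1.28
P=[onz(f,u*k,v*k,20)[:2].round(1) for u,v in [(51,11),(105,10),(114,174),(63,175)]];print(P,np.mean(P,0))
s=monitor.get_state();print(s['force'],s['gripper_width'])
E
```

```text
60 [114, 112, 117, 119, 115, 123, 146, 136, 126, 134, 160, 143, 136, 148, 143, 131, 134, 146, 129, 147, 136, 143, 143, 156, 162, 148, 147, 144, 149, 148, 147, 151, 154, 151, 165, 160, 161, 160, 154, 157, 151, 136, 111, 110, 108, 107, 108, 106, 106, 106]
120 [119, 120, 120, 122, 121, 123, 120, 121, 107, 103, 128, 112, 107, 140, 139, 143, 111, 137, 109, 139, 123, 155, 140, 140, 141, 134, 137, 140, 139, 144, 142, 163, 144, 143, 144, 144, 143, 142, 162, 156, 156, 157, 155, 120, 118, 118, 115, 115, 116, 116]
180 [108, 108, 109, 109, 112, 112, 112, 113, 115, 117, 118, 120, 105, 106, 108, 123, 115, 114, 128, 125, 117, 118, 127, 142, 136, 131, 133, 139, 151, 159, 138, 146, 152, 142, 142, 159, 142, 139, 153, 146, 139, 131, 148, 156, 156, 120, 122, 124, 116, 117]
[array([663.4, 232.7]), array([659.9, 152.2]), array([402.7, 176.1]), array([406.2, 264.7])] [533.05  206.425]
[-1.66966473  0.14963437  0.47353316] 33.05858678198986
```

>>> {"op": "move_arm", "data": {
  "translation": [
    [0, 0, 0],
    [0, 0, 0],
    [0, 0, 0],
    [0, 0, 0],
    [0, 0, 0],
    [0, 0, 0],
    [0, 0, 0],
    [0, 0, 0],
    [0, 0, 0],
    [0, 0, 0],
    [0, 0, 0],
    [0, 0, 0]
  ],
  "delta_rot": [
    [0, 0, 0],
    [0, 0, 0],
    [0, 0, 0],
    [0, 0, 0],
    [0, 0, 0],
    [0, 0, 0],
    [0, 0, 0],
    [0, 0, 0],
    [0, 0, 0],
    [0, 0, 0],
    [0, 0, 0],
    [0, 0, 0]
  ],
  "jaw": [0.65, 0.65, 0.65, 0.65, 0.65, 0.65, 0.65, 0.65, 0.65, 0.65, 0.65, 0.65]
}}

```text
time_s: 24.17
tool_pos: [573.8, 19.6, 203.7]
orientation: [1.0, -0.03, -0.0, -0.0]
force: [0.5, -0.1, -0.4]
gripper_width: 33.0
grip_force: 0.0
```

>>> {"op": "move_arm", "data": {
  "translation": [
    [0, 0, 0],
    [0, 0, 0],
    [0, 0, 0],
    [0, 0, 0],
    [0, 0, 0],
    [0, 0, 0],
    [0, 0, 0],
    [0, 0, 0],
    [0, 0, 0],
    [0, 0, 0],
    [0, 0, 0],
    [0, 0, 0]
  ],
  "delta_rot": [
    [0, 0, 0],
    [0, 0, 0],
    [0, 0, 0],
    [0, 0, 0],
    [0, 0, 0],
    [0, 0, 0],
    [0, 0, 0],
    [0, 0, 0],
    [0, 0, 0],
    [0, 0, 0],
    [0, 0, 0],
    [0, 0, 0]
  ],
  "jaw": [0.65, 0.65, 0.65, 0.65, 0.65, 0.65, 0.65, 0.65, 0.65, 0.65, 0.65, 0.65]
}}

```text
time_s: 25.17
tool_pos: [573.8, 19.7, 203.7]
orientation: [1.0, -0.03, -0.0, -0.0]
force: [0.3, 0.4, -0.5]
gripper_width: 32.6
grip_force: 0.0
```

>>> {"op": "move_arm", "data": {
  "translation": [
    [0, 0, 0],
    [0, 0, 0],
    [0, 0, 0],
    [0, 0, 0],
    [0, 0, 0],
    [0, 0, 0],
    [0, 0, 0],
    [0, 0, 0],
    [0, 0, 0],
    [0, 0, 0],
    [0, 0, 0],
    [0, 0, 0]
  ],
  "delta_rot": [
    [0, 0, 0],
    [0, 0, 0],
    [0, 0, 0],
    [0, 0, 0],
    [0, 0, 0],
    [0, 0, 0],
    [0, 0, 0],
    [0, 0, 0],
    [0, 0, 0],
    [0, 0, 0],
    [0, 0, 0],
    [0, 0, 0]
  ],
  "jaw": [0.65, 0.65, 0.65, 0.65, 0.65, 0.65, 0.65, 0.65, 0.65, 0.65, 0.65, 0.65]
}}

```text
time_s: 26.17
tool_pos: [573.8, 19.7, 203.7]
orientation: [1.0, -0.03, -0.0, -0.0]
force: [-0.1, 0.1, 1.1]
gripper_width: 33.1
grip_force: 0.0
```

>>> {"op": "move_arm", "data": {
  "translation": [
    [0, 0, 0],
    [0, 0, 0],
    [0, 0, 0],
    [0, 0, 0],
    [0, 0, 0],
    [0, 0, 0],
    [0, 0, 0],
    [0, 0, 0],
    [0, 0, 0],
    [0, 0, 0],
    [0, 0, 0],
    [0, 0, 0]
  ],
  "delta_rot": [
    [0, 0, 0],
    [0, 0, 0],
    [0, 0, 0],
    [0, 0, 0],
    [0, 0, 0],
    [0, 0, 0],
    [0, 0, 0],
    [0, 0, 0],
    [0, 0, 0],
    [0, 0, 0],
    [0, 0, 0],
    [0, 0, 0]
  ],
  "jaw": [0.65, 0.65, 0.65, 0.65, 0.65, 0.65, 0.65, 0.65, 0.65, 0.65, 0.65, 0.65]
}}

```text
time_s: 27.17
tool_pos: [573.8, 19.7, 203.7]
orientation: [1.0, -0.03, -0.0, -0.0]
force: [0.9, -0.4, 0.6]
gripper_width: 33.2
grip_force: 0.0
```

>>> {"op": "move_arm", "data": {
  "translation": [
    [0, 0, 0],
    [0, 0, 0],
    [0, 0, 0],
    [0, 0, 0],
    [0, 0, 0],
    [0, 0, 0],
    [0, 0, 0],
    [0, 0, 0],
    [0, 0, 0],
    [0, 0, 0],
    [0, 0, 0],
    [0, 0, 0]
  ],
  "delta_rot": [
    [0, 0, 0],
    [0, 0, 0],
    [0, 0, 0],
    [0, 0, 0],
    [0, 0, 0],
    [0, 0, 0],
    [0, 0, 0],
    [0, 0, 0],
    [0, 0, 0],
    [0, 0, 0],
    [0, 0, 0],
    [0, 0, 0]
  ],
  "jaw": [0.65, 0.65, 0.65, 0.65, 0.65, 0.65, 0.65, 0.65, 0.65, 0.65, 0.65, 0.65]
}}

```text
time_s: 28.17
tool_pos: [573.8, 19.7, 203.7]
orientation: [1.0, -0.03, -0.0, -0.0]
force: [-0.1, 0.3, 0.1]
gripper_width: 32.5
grip_force: 0.0
```

```bash
python3 -c "
from h import *
s=monitor.get_state();print(s['time_s'],s['force'],s['tool_pos'])"
```

```text
28.1667 [-0.07876466  0.27209267  0.14297145] [573.7704474   19.67611773 203.74594704]
```

>>> {"op": "move_arm", "data": {
  "translation": [
    [0, 0, 0],
    [0, 0, 0],
    [0, 0, 0],
    [0, 0, 0],
    [0, 0, 0],
    [0, 0, 0],
    [0, 0, 0],
    [0, 0, 0]
  ],
  "delta_rot": [
    [0, 0, 0],
    [0, 0, 0],
    [0, 0, 0],
    [0, 0, 0],
    [0, 0, 0],
    [0, 0, 0],
    [0, 0, 0],
    [0, 0, 0]
  ],
  "jaw": [0.75, 0.85, 1, 1, 1, 1, 1, 1]
}}

```text
time_s: 28.83
tool_pos: [573.8, 19.6, 203.7]
orientation: [1.0, -0.03, -0.0, -0.0]
force: [1.0, -0.4, -0.8]
gripper_width: 11.9
grip_force: 30.0
```

>>> {"op": "move_arm", "data": {
  "translation": [
    [0, 0, -0.1],
    [0, 0, -0.3],
    [0, 0, -0.5],
    [0, 0, -0.8],
    [0, 0, -1.1],
    [0, 0, -1.4],
    [0, 0, -1.7],
    [0, 0, -2],
    [0, 0, -2.3],
    [0, 0, -2.6],
    [0, 0, -2.9],
    [0, 0, -3.2]
  ],
  "delta_rot": [
    [0, 0, 0],
    [0, 0, 0],
    [0, 0, 0],
    [0, 0, 0],
    [0, 0, 0],
    [0, 0, 0],
    [0, 0, 0],
    [0, 0, 0],
    [0, 0, 0],
    [0, 0, 0],
    [0, 0, 0],
    [0, 0, 0]
  ],
  "jaw": [1, 1, 1, 1, 1, 1, 1, 1, 1, 1, 1, 1]
}}

```text
time_s: 29.83
tool_pos: [573.7, 19.7, 235.9]
orientation: [1.0, -0.03, -0.0, -0.0]
force: [0.5, -1.3, -2.8]
gripper_width: 11.7
grip_force: 30.0
```

>>> {"op": "move_arm", "data": {
  "translation": [
    [0, 0, -0.3],
    [0, 0, -0.6],
    [0, 0, -0.9],
    [0, 0, -1.2],
    [0, 0, -1.5],
    [0, 0, -1.8],
    [0, 0, -2.1],
    [0, 0, -2.3],
    [0, 0, -2.5],
    [0, 0, -2.7],
    [0, 0, -2.9],
    [0, 0, -3.1]
  ],
  "delta_rot": [
    [0, 0, 0],
    [0, 0, 0],
    [0, 0, 0],
    [0, 0, 0],
    [0, 0, 0],
    [0, 0, 0],
    [0, 0, 0],
    [0, 0, 0],
    [0, 0, 0],
    [0, 0, 0],
    [0, 0, 0],
    [0, 0, 0]
  ],
  "jaw": [1, 1, 1, 1, 1, 1, 1, 1, 1, 1, 1, 1]
}}

```text
time_s: 30.83
tool_pos: [573.7, 19.7, 266.8]
orientation: [1.0, -0.03, -0.0, -0.0]
force: [0.5, -0.1, -6.0]
gripper_width: 11.8
grip_force: 30.0
```

>>> {"op": "move_arm", "data": {
  "translation": [
    [0, 0, -0.3],
    [0, 0, -0.6],
    [0, 0, -0.9],
    [0, 0, -1.2],
    [0, 0, -1.5],
    [0, 0, -1.7],
    [0, 0, -1.8],
    [0, 0, -1.8],
    [0, 0, -1.8]
  ],
  "delta_rot": [
    [0, 0, 0],
    [0, 0, 0],
    [0, 0, 0],
    [0, 0, 0],
    [0, 0, 0],
    [0, 0, 0],
    [0, 0, 0],
    [0, 0, 0],
    [0, 0, 0]
  ],
  "jaw": [1, 1, 1, 1, 1, 1, 1, 1, 1]
}}

```text
time_s: 31.58
tool_pos: [573.7, 19.7, 284.7]
orientation: [1.0, -0.03, -0.0, -0.0]
force: [-0.1, 0.4, -5.9]
gripper_width: 11.7
grip_force: 30.0
```

>>> {"op": "move_arm", "data": {
  "translation": [
    [-0.3, 0, 0],
    [-0.9, 0, 0],
    [-1.6, 0, 0],
    [-2.4, 0, 0],
    [-3.3, 0, 0],
    [-4.3, 0, 0],
    [-5.3, 0, 0],
    [-6.3, 0, 0],
    [-7.3, 0, 0],
    [-8.2, 0, 0],
    [-8.8, 0, 0],
    [-9, 0, 0]
  ],
  "delta_rot": [
    [0, 0, 0],
    [0, 0, 0],
    [0, 0, 0],
    [0, 0, 0],
    [0, 0, 0],
    [0, 0, 0],
    [0, 0, 0],
    [0, 0, 0],
    [0, 0, 0],
    [0, 0, 0],
    [0, 0, 0],
    [0, 0, 0]
  ],
  "jaw": [1, 1, 1, 1, 1, 1, 1, 1, 1, 1, 1, 1]
}}

```text
time_s: 32.58
tool_pos: [483.1, 25.1, 285.0]
orientation: [1.0, -0.03, 0.0, 0.0]
force: [1.3, 0.8, -5.7]
gripper_width: 12.0
grip_force: 30.0
```

>>> {"op": "move_arm", "data": {
  "translation": [
    [0, -0.5, 0],
    [0.2, -1.7, 0],
    [0.4, -3.5, 0],
    [0.7, -5.7, 0],
    [1.0, -8.2, 0],
    [1.4, -10.7, 0],
    [1.8, -13, 0],
    [2.1, -15, 0],
    [2.4, -16.8, 0],
    [2.6, -18, 0],
    [2.6, -18.4, 0],
    [2.6, -18.4, 0]
  ],
  "delta_rot": [
    [0, 0, 0],
    [0, 0, 0],
    [0, 0, 0],
    [0, 0, 0],
    [0, 0, 0],
    [0, 0, 0],
    [0, 0, 0],
    [0, 0, 0],
    [0, 0, 0],
    [0, 0, 0],
    [0, 0, 0],
    [0, 0, 0]
  ],
  "jaw": [1, 1, 1, 1, 1, 1, 1, 1, 1, 1, 1, 1]
}}

```text
time_s: 33.58
tool_pos: [520.8, 207.9, 284.4]
orientation: [1.0, -0.029, -0.0, -0.0]
force: [1.4, -0.1, -6.8]
gripper_width: 11.9
grip_force: 30.0
```

>>> {"op": "move_arm", "data": {
  "translation": [
    [0, 0, 0.3],
    [0, 0, 1],
    [0, 0, 2],
    [0, 0, 3.2],
    [0, 0, 4.5],
    [0, 0, 5.8],
    [0, 0, 7],
    [0, 0, 8.1],
    [0, 0, 9.1],
    [0, 0, 9.9],
    [0, 0, 10.4],
    [0, 0, 10.7]
  ],
  "delta_rot": [
    [0, 0, 0],
    [0, 0, 0],
    [0, 0, 0],
    [0, 0, 0],
    [0, 0, 0],
    [0, 0, 0],
    [0, 0, 0],
    [0, 0, 0],
    [0, 0, 0],
    [0, 0, 0],
    [0, 0, 0],
    [0, 0, 0]
  ],
  "jaw": [1, 1, 1, 1, 1, 1, 1, 1, 1, 1, 1, 1]
}}

```text
time_s: 34.58
tool_pos: [520.7, 207.1, 177.1]
orientation: [1.0, -0.03, -0.0, 0.0]
force: [-0.3, 0.8, -6.4]
gripper_width: 11.8
grip_force: 30.0
```

>>> {"op": "move_arm", "data": {
  "translation": [
    [0, 0, 0.1],
    [0, 0, 0.2],
    [0, 0, 0.3],
    [0, 0, 0.4],
    [0, 0, 0.5],
    [0, 0, 0.5],
    [0, 0, 0.5]
  ],
  "delta_rot": [
    [0, 0, 0],
    [0, 0, 0],
    [0, 0, 0],
    [0, 0, 0],
    [0, 0, 0],
    [0, 0, 0],
    [0, 0, 0]
  ],
  "jaw": [1, 1, 1, 1, 1, 1, 1]
}}

```text
time_s: 35.17
tool_pos: [520.9, 207.1, 172.8]
orientation: [1.0, -0.03, 0.0, -0.0]
force: [-0.4, 0.4, -4.8]
gripper_width: 11.8
grip_force: 30.0
```

>>> {"op": "move_arm", "data": {
  "translation": [
    [0, 0, 0.1],
    [0, 0, 0.2],
    [0, 0, 0.2],
    [0, 0, 0.2]
  ],
  "delta_rot": [
    [0, 0, 0],
    [0, 0, 0],
    [0, 0, 0],
    [0, 0, 0]
  ],
  "jaw": [1, 1, 1, 1]
}}

```text
time_s: 35.5
tool_pos: [520.8, 207.1, 170.7]
orientation: [1.0, -0.03, -0.0, 0.0]
force: [-0.5, -0.3, -6.5]
gripper_width: 12.1
grip_force: 30.0
```

>>> {"op": "move_arm", "data": {
  "translation": [
    [0, 0, 0.1],
    [0, 0, 0.1],
    [0, 0, 0.1]
  ],
  "delta_rot": [
    [0, 0, 0],
    [0, 0, 0],
    [0, 0, 0]
  ],
  "jaw": [1, 1, 1]
}}

```text
time_s: 35.75
tool_pos: [520.8, 207.1, 169.7]
orientation: [1.0, -0.03, -0.0, -0.0]
force: [-0.1, 0.1, -5.5]
gripper_width: 12.2
grip_force: 30.0
```

>>> {"op": "move_arm", "data": {
  "translation": [
    [0, 0, 0.1],
    [0, 0, 0.1],
    [0, 0, 0.1]
  ],
  "delta_rot": [
    [0, 0, 0],
    [0, 0, 0],
    [0, 0, 0]
  ],
  "jaw": [1, 1, 1]
}}

```text
time_s: 36.0
tool_pos: [521.0, 207.2, 168.9]
orientation: [1.0, -0.03, 0.0, -0.0]
force: [0.5, -0.5, -3.1]
gripper_width: 12.0
grip_force: 30.0
```

>>> {"op": "move_arm", "data": {
  "translation": [
    [0, 0, 0.05],
    [0, 0, 0.05],
    [0, 0, 0.05]
  ],
  "delta_rot": [
    [0, 0, 0],
    [0, 0, 0],
    [0, 0, 0]
  ],
  "jaw": [1, 1, 1]
}}

```text
time_s: 36.25
tool_pos: [521.1, 207.3, 168.9]
orientation: [1.0, -0.03, 0.0, -0.0]
force: [-2.7, -1.1, 6.8]
gripper_width: 11.4
grip_force: 30.0
```

>>> {"op": "move_arm", "data": {
  "translation": [
    [0, 0, -0.03],
    [0, 0, -0.03],
    [0, 0, -0.03]
  ],
  "delta_rot": [
    [0, 0, 0],
    [0, 0, 0],
    [0, 0, 0]
  ],
  "jaw": [1, 1, 1]
}}

```text
time_s: 36.5
tool_pos: [521.0, 207.2, 168.9]
orientation: [1.0, -0.03, 0.0, -0.0]
force: [-1.6, -0.8, 5.0]
gripper_width: 12.1
grip_force: 30.0
```

>>> {"op": "move_arm", "data": {
  "translation": [
    [0, 0, 0],
    [0, 0, 0],
    [0, 0, 0],
    [0, 0, 0],
    [0, 0, 0],
    [0, 0, 0],
    [0, 0, 0],
    [0, 0, 0]
  ],
  "delta_rot": [
    [0, 0, 0],
    [0, 0, 0],
    [0, 0, 0],
    [0, 0, 0],
    [0, 0, 0],
    [0, 0, 0],
    [0, 0, 0],
    [0, 0, 0]
  ],
  "jaw": [0.85, 0.8, 0.75, 0.7, 0.6, 0.5, 0.5, 0.5]
}}

```text
time_s: 37.17
tool_pos: [520.9, 207.1, 168.5]
orientation: [1.0, -0.03, -0.0, -0.0]
force: [-1.1, 1.0, 0.0]
gripper_width: 46.8
grip_force: 0.0
```

>>> {"op": "move_arm", "data": {
  "translation": [
    [0, 0, -0.5],
    [0, 0, -1.5],
    [0, 0, -3],
    [0, 0, -5],
    [0, 0, -7],
    [0, 0, -9],
    [0, 0, -11],
    [0, 0, -12],
    [0, 0, -12],
    [0, 0, -12],
    [0, 0, -12],
    [0, 0, -12]
  ],
  "delta_rot": [
    [0, 0, 0],
    [0, 0, 0],
    [0, 0, 0],
    [0, 0, 0],
    [0, 0, 0],
    [0, 0, 0],
    [0, 0, 0],
    [0, 0, 0],
    [0, 0, 0],
    [0, 0, 0],
    [0, 0, 0],
    [0, 0, 0]
  ],
  "jaw": [0.5, 0.5, 0.5, 0.5, 0.5, 0.5, 0.5, 0.5, 0.5, 0.5, 0.5, 0.5]
}}

```text
time_s: 38.17
tool_pos: [520.5, 206.9, 287.4]
orientation: [1.0, -0.03, -0.001, 0.0]
force: [-0.8, 0.2, -0.3]
gripper_width: 46.9
grip_force: 0.0
```

```bash
python3 -c "
from h import *
s=monitor.get_state();print(s['time_s'],s['force'],s['tool_pos'],s['gripper_width']);print(finish_job())"
```

```text
38.1667 [-0.75924476  0.24356205 -0.32389192] [520.45868113 206.91842552 287.4158167 ] 46.87086642254549
the job is handed in; nothing more can be done
None
```

I hung the tall canister on the hook scale (about 6 N), let it hang free for 5 s, lifted it off at about 36 mm/s and set it on the board, then handed in at 38.2 s; the camera calls had run out, so the hanging, the lift-off and the final placing were checked only by force and position readings.

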